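Hold a plate carrier in the slot of the plate reader

ROBOT

A 6-joint arm with a two-finger parallel gripper is mounted at the origin on a cart in front of the work surface, level with it; the furniture and walls round the work are solid. World frame = base frame: x ahead of the robot, y to its left, z up, the work surface at z = 0. Lengths are in m, angles in rad, forces in N, time in s.
With the tool pointing down it reaches from about 0.3 to 0.85 m from the base axis. Payload 5.4 kg.
Tool frame: the origin (TCP) lies between the finger pads; the fingertips stand 17 mm ahead of it and the grasp point (between the pads) lies 2 mm behind it (nose_length is the y of the fingertips in the tool frame, in m); y points along the fingers, z is the direction in which the jaws open and shut, and the axes are right-handed (so a half turn about y gives the same grasp; the last joint's range is limited). The gripper opens to 85 mm and grips with 20 to 120 N. Pads are 22 mm wide; open, the fingers measure 114 mm over their backs; the gripper's body (76 mm by 85 mm) begins 54 mm behind the grasp point. The pads swing forward as they close: fully open they stand 13 mm farther back than shut.
Start: joints at [1.05, 0.158, 1.597, -0, 1.386, -0.21], TCP at [0.176, 0.547, 0.248] pointing down, gripper open.
Joint ranges: [-2.91, 2.91], [-0.94, 2.29], [0.18, 2.7], [-1.29, 4.43], [0.17, 2.64], [-3, 3]. Speed limits (rad/s): [2.57, 2.57, 3.14, 3.14, 3.14, 3.14].

INTERFACE

Orientations are given as a rotation vector (axis times angle).
In Python, from station import read_state, capture, calibration, job_done, nose_length gives the robot as it stands.
- The arm moves only by the tool step_arm, never from a script. Its argument "steps" is a list that holds one entry, the list of rows, each a list of 7 numbers: the shift along the tool's x, y, z in mm, then the turn, a rotation vector about the tool's x, y, z in degrees, then the closure, from -1 (fully open) to 1 (shut). In form: [[[dx, dy, dz, ax, ay, az, hand], ...]]. A call has 1 to 10 rows; each row shifts and turns the commanded pose from where the row before left it, along the tool's axes as they then stand; what a row does not reach is not made up. A row lasts 1/8 s, in which the tool goes at most 62.5 mm and 10.7 degrees, less where a joint would pass 70% of its speed; a pose out of reach is approached as far as the arm can. A call with a gripper value outside its range is refused whole. The fingers move at their own pace and stop on an object; "force" is the grip in N (left out, the last holds). Time passes only in rows, so rows that do not move let the fingers close. It gives the time, the measured TCP pose, the force and the opening at its end, in the units of the state.
- read_state(): the state, without advancing time (a new reading comes with each control period).
- capture(name): name is "scene" or "top" or "wrist"; returns the picture (400x640x3 uint8, red, green, blue); there is no depth.
- calibration(name): a dict with "K" (3x3 intrinsics, pixels), "pose" (4x4, takes a point from camera to world coordinates); the wrist camera has in their place "hand_eye" (4x4, takes a point from camera to tool coordinates, whose origin is the TCP and whose axes are the tool frame's). Camera axes: x right, y down, z forward; pixel columns grow to the right and rows downward; lengths in m; the calibration is good to about 2 mm. The wrist camera is an equidistant fisheye: a pixel r from the principal point sees the ray r / f radians off the axis. A picture is of the moment at which its call begins: read the wrist's pose just before it. calibration takes no time and is no camera call.
- job_done(): hands the job in, once; it reports no verdict.
The state is a dict: "time": time; "joint_positions": joint angles; "qvel": joint speeds; "joint_torque": joint torques, N m; "tcp_pos": TCP position; "tool_rot": TCP orientation; "ft_force": force on the tool from outside, world axes, zero at the start; "ft_torque": the same for the moment, N m; "opening": finger opening in m.
Only numpy, scipy, OpenCV 4.12 (cv2) and the standard library are available. Lean on these libraries where they do the work, as an engineer would, in place of code of your own. Each camera call takes 0.05 s, during which the arm holds its last target. There are 200 camera calls.

TASK

First slide the shutter on top of the plate reader fully open, then lift the wider of the two plate carriers out of its stand and lower its blade straight down through the reader's narrow slot until about half of the blade is inside. Finish while still holding it there: gripped, upright and still, hanging free inside the reader without resting or pressing hard on anything, with the shutter left open. Leave the narrower carrier in the stand and do not disturb the beaker and the vial.

Things in the scene. Friction and masses are not known exactly. Their poses are not given: they have to be found in the camera images.
- reader: The plate reader, a fixed white box 110 (x) x 176 (y) x 100 mm high with an aluminium top and a clear pane in the front (-x) face. Origin: centre of its underside; z up. It stands anywhere on the left of the bench, turned by up to 0.3 rad about z. It is hollow, with the inner floor 90 mm below the top. Two guide strips 6 mm high run along y on the top, 19 to 25 mm either side of the slot's centre line.
- slot (a point): Centre of the slot's mouth, level with the top face of the reader (100 mm above the bench), axes as the reader's: the slot is 46 mm long along y and 10 mm wide along x, that is 2 mm more than the blade each way, through a 6 mm thick top, with a 2 mm chamfer round the mouth. Below it the box is empty.
- shutter (a joint): Travel of the flat shutter (36 x 64 mm, 3 mm thick) that covers the slot, in m: 0 = shut, 0.062 = fully open against its stop; it uncovers the slot wholly from 0.055. It slides towards the reader's -y, with about 1.5 N friction, and stays where it is left. It starts between 0 and 0.015.
- shutter_knob (a point): Centre of the upright knob block on the shutter, to grip or push: 14 mm (x) x 24 mm (y) x 30 mm high, its underside 3.5 mm above the reader's top, this point 20.5 mm above the reader's top; axes as the reader's. Shut, it lies 20 mm to the -y side of the slot's centre, and it moves with the shutter; its top is 33.5 mm above the reader's top, so carry the blade over it.
- stand: Fixed white stand block, 64 (x) x 176 (y) x 30 mm high, on the right of the bench, turned by up to 0.4 rad about z; origin: centre of its underside. It has two equal slots, each 46 mm along y and 10 mm along x, 24 mm deep, at y = +44 and -44 mm; each holds one carrier upright, its axes along the stand's; which carrier is in which slot varies.
- wide_carrier: The wider plate carrier, standing loose and upright in one of the stand's slots, about 0.06 kg. Origin: bottom centre of the blade, z up along it. The blade is a grey frame with a white plate set in it, 44 mm wide (y), 8 mm thick (x), 80 mm long (z), with a half-round bottom edge; on it sits a black grip block 14 mm thick (x), 28 mm wide (y), 30 mm high. 110 mm tall over all. In the stand its blade reaches 24 mm deep.
- wide_carrier_grip (a point): Centre of the wide carrier's grip block, 95 mm above the blade's bottom edge and 101 mm above the bench at the start; axes as the carrier's.
- wide_carrier_foot (a point): Middle of the bottom edge of the wide carrier's blade.
- narrow_carrier_grip (a point): Centre of the grip block of the other, narrower carrier, which stays in the stand: same but for its blade, which is only 26 mm wide.
- beaker_mid (a point): Centre of the small empty glass beaker, 52 mm across and 62 mm high, loose on the bench; leave it.
- vial_mid (a point): Centre of the small brown glass vial with a black cap, 22 mm across and 51 mm high, loose on the bench; leave it.

How it is judged:
On the way, in this order (a step that is already met when the one before it is completed fails the run):
1. the shutter is open and the slot wholly uncovered (value of joint shutter above 0.055 m), for 0.2 s.
2. the wide carrier is held up clear of the stand (height (world z) of wide_carrier_foot above 0.035 m and contact force between the fingers and wide_carrier above 1 N), for 0.1 s.
At the end, for the whole second after the job is handed in: Carrier gripped (over 2 N), bottom edge 28-52 mm below the reader's top, within 6 mm of slot centre in x and y, upright within 0.1 rad, under 20 mm/s, under 10 N on the reader; shutter over 55 mm open; narrow carrier within 15 mm, beaker and vial within 30 mm of their starts (z of wide_carrier_foot in the frame of slot between -0.052 and -0.028 m and x of wide_carrier_foot in the frame of slot between -0.006 and 0.006 m and y of wide_carrier_foot in the frame of slot between -0.006 and 0.006 m and angle between wide_carrier's own z axis and vertical below 0.1 rad and linear speed of wide_carrier below 0.02 m/s and contact force between the fingers and wide_carrier above 2 N and contact force between wide_carrier and reader below 10 N and value of joint shutter above 0.055 m and distance of narrow_carrier_grip from where it was at the start of the episode below 0.015 m and distance of each of beaker_mid, vial_mid from where it was at the start of the episode below 0.03 m); the arm keeps its last pose, push and grip.
It fails at once if the narrow carrier is pulled out or knocked about (distance of narrow_carrier_grip from where it was at the start of the episode above 0.03 m).
It fails at once if the beaker is knocked away (distance of beaker_mid from where it was at the start of the episode above 0.03 m).
It fails at once if the vial is knocked away (distance of vial_mid from where it was at the start of the episode above 0.03 m).
It also fails if it takes over 58 s, if anything falls off the work surface, if the arm or the gripper's body presses on something with over 40 N, if the wrist force passes 120 N, or if a joint passes its speed limit or range.

## Working session

There is one attempt and no reset: what is moved stays moved. The work goes in short steps, Python scripts to look and compute and a tool call to move; the robot and the scene stay as the last step left them, time stands still between calls to the robot, and variables do not carry over. Pictures are saved under pics/ and viewed, about 8 in all and at most 12, crops included, and the job is handed in when it is done.

Besides the shell and the picture viewer there is one more tool, called after "Call:" as name(argument=value, ...) on one line, values as JSON. step_arm: Moves the arm, as the interface text tells. Its arguments: {"type":"object","properties":{"steps":{"type":"array","items":{"type":"array","items":{"type":"array","items":{"type":"number"}}}},"force":{"type":"number"}},"required":["steps"]}

```bash
mkdir -p pics; ls; python3 - <<'E'
from station import *
import cv2,numpy as np
np.set_printoptions(precision=4,suppress=True)
s=read_state();print(s)
for n in("scene","top","wrist"):
    cv2.imwrite(f"pics/{n}0.png",capture(n)[:,:,::-1]);print(n,calibration(n))
print(nose_length)
E
```

```text
pics
{'time': 0.0, 'joint_positions': array([ 1.0499,  0.159 ,  1.5983, -0.    ,  1.3862, -0.2101]), 'qvel': array([ 0.0008, -0.0013,  0.0006,  0.0015, -0.0005,  0.0004]), 'joint_torque': array([  0.0001, -39.6023, -33.142 ,  -0.0003,   0.0089,  -0.    ]), 'tcp_pos': array([0.1756, 0.5469, 0.2473]), 'tool_rot': array([-1.5588,  0.2445, -0.2435]), 'ft_force': array([ 1.0986,  0.2867, -1.2048]), 'ft_torque': array([ 0.0336, -0.0182, -0.012 ]), 'opening': 0.08517851853135652}
scene {'K': array([[463.9155,   0.    , 323.0244],
       [  0.    , 463.9155, 192.7371],
       [  0.    ,   0.    ,   1.    ]]), 'pose': array([[-0.7898, -0.4632,  0.4022,  0.1904],
       [-0.6132,  0.5789, -0.5374,  0.573 ],
       [ 0.0161, -0.671 , -0.7413,  0.755 ],
       [ 0.    ,  0.    ,  0.    ,  1.    ]])}
top {'K': array([[484.0329,   0.    , 315.469 ],
       [  0.    , 484.0329, 197.7054],
       [  0.    ,   0.    ,   1.    ]]), 'pose': array([[ 0.0134, -0.9926,  0.1206,  0.4357],
       [-0.9999, -0.0146, -0.0089,  0.0874],
       [ 0.0106, -0.1205, -0.9927,  1.0353],
       [ 0.    ,  0.    ,  0.    ,  1.    ]])}
wrist {'K': array([[309.7069,   0.    , 315.4175],
       [  0.    , 309.7069, 191.3706],
       [  0.    ,   0.    ,   1.    ]]), 'hand_eye': array([[ 0.0005,  0.9444,  0.3289, -0.0847],
       [ 0.0009, -0.3289,  0.9444, -0.1243],
       [ 1.    , -0.0002, -0.001 , -0.0005],
       [ 0.    ,  0.    ,  0.    ,  1.    ]])}
0.017
```

View pics/top0.png

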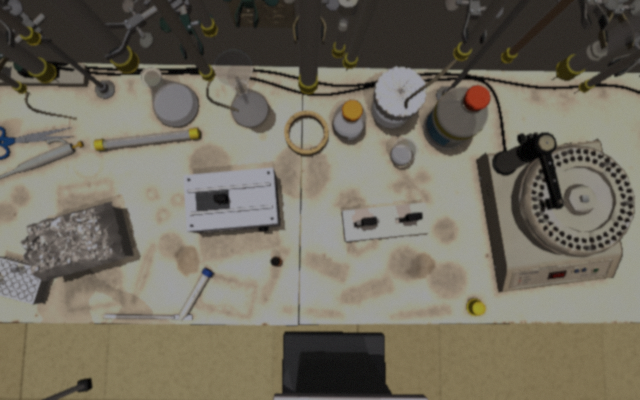

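View pics/scene0.png

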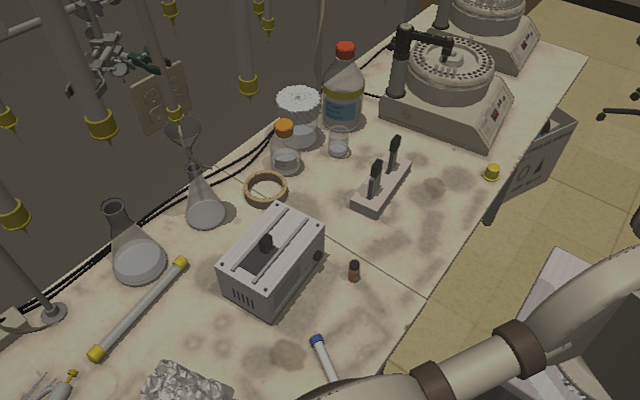

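The top view shows the reader at about (232,200), the stand at (385,222), the beaker at (402,153) and the vial at (277,261). The scene view shows the reader at (270,260), with the carriers at (376,175) and (394,150). I'll enlarge both.

```bash
python3 - <<'E'
import cv2,numpy as np
t=cv2.imread("pics/top0.png");s=cv2.imread("pics/scene0.png")
f=lambda a:cv2.convertScaleAbs(a,alpha=1.3,beta=0)
a=cv2.resize(f(t[160:245,175:285]),None,fx=3.6,fy=3.6,interpolation=2)
b=cv2.resize(f(t[190:250,335:445]),None,fx=3.6,fy=3.6,interpolation=2)
c=cv2.resize(f(s[195:325,210:335]),None,fx=2.3,fy=2.3,interpolation=2)
d=cv2.resize(f(s[125:225,340:420]),None,fx=2.8,fy=2.8,interpolation=2)
im=np.zeros((600,800,3),np.uint8)
for q,(y,x) in((a,(0,0)),(b,(0,400)),(c,(310,0)),(d,(310,400))):
    h=min(q.shape[0],600-y);w=min(q.shape[1],800-x);im[y:y+h,x:x+w]=q[:h,:w]
cv2.imwrite("pics/crop1.png",im)
E
```

```text
(no output)
```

View pics/crop1.png

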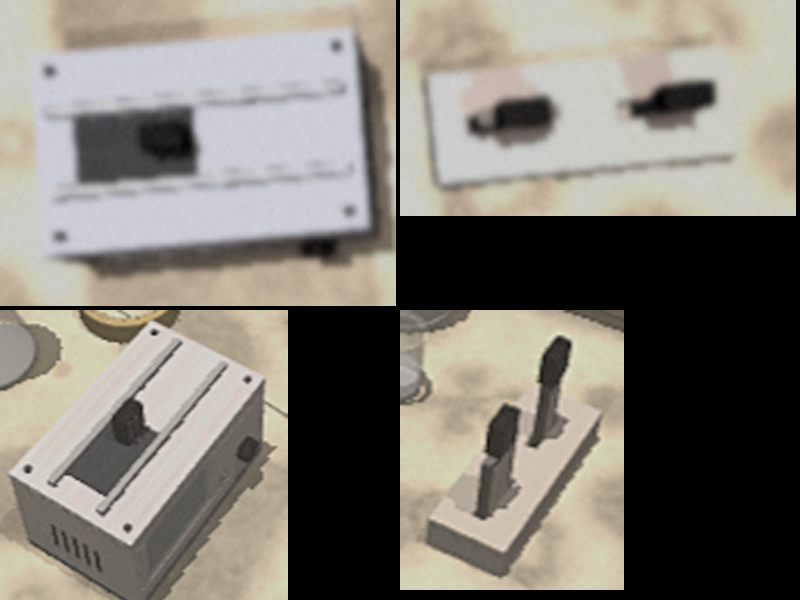

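The wider carrier seems to be the left one in the top view (+y, nearer the reader), with grip at about (370,222) px. The knob is at about (221,199) px. I'll work out first positions from both views.

```bash
cat > h.py <<'E'
import numpy as np,cv2
from station import *
from scipy.spatial.transform import Rotation as R
np.set_printoptions(precision=4,suppress=True)
def ray(n,p,st=None):
    c=calibration(n);K=c["K"]
    u=(np.array(p,float)-K[:2,2])/K[0,0]
    if n=="wrist":
        T=np.eye(4);T[:3,:3]=R.from_rotvec(st["tool_rot"]).as_matrix();T[:3,3]=st["tcp_pos"]
        P=T@c["hand_eye"];r=np.linalg.norm(u);d=np.array([*(u*np.sin(r)/max(r,1e-9)),np.cos(r)])
    else: P=c["pose"];d=np.array([*u,1.])
    d=P[:3,:3]@d
    return P[:3,3],d/np.linalg.norm(d)
def onz(r,z): o,d=r;return o+d*(z-o[2])/d[2]
def meet(*rs):
    A=np.zeros((3,3));b=np.zeros(3)
    for o,d in rs: M=np.eye(3)-np.outer(d,d);A+=M;b+=M@o
    x=np.linalg.solve(A,b);return x,[np.linalg.norm(np.cross(x-o,d))*1e3 for o,d in rs]
def px(n,p,st):
    c=calibration(n);K=c["K"];T=np.eye(4);T[:3,:3]=R.from_rotvec(st["tool_rot"]).as_matrix();T[:3,3]=st["tcp_pos"]
    P=T@c["hand_eye"] if n=="wrist" else c["pose"]
    q=P[:3,:3].T@(np.array(p)-P[:3,3])
    if n=="wrist":
        t=np.arctan2(np.hypot(*q[:2]),q[2]);u=q[:2]/np.hypot(*q[:2])*t
    else: u=q[:2]/q[2]
    return u*K[0,0]+K[:2,2]
def go(target,yaw,st):
    "tool-frame move (mm,deg) to bring TCP to target, fingers down, jaws opening along horizontal direction yaw (z)"
    T=R.from_rotvec(st["tool_rot"]);z=np.array([np.cos(yaw),np.sin(yaw),0]);y=np.array([0,0,-1.])
    if (T.as_matrix()[:,2]@z)<0: z=-z
    N=R.from_matrix(np.c_[np.cross(y,z),y,z])
    print("shift mm",T.inv().apply(np.array(target)-st["tcp_pos"])*1e3,"turn deg",np.degrees((T.inv()*N).as_rotvec()))
E
python3 - <<'E'
from h import *
t=lambda x,y,o:(o[0]+x/3.6-.4,o[1]+y/3.6-.4)
def tt(n,x,y): return ray("top",t(x,y,(175,160) if x<399 else (335-400/3.6,190)))
def ss(x,y): return ray("scene",(210+x/2.3-.3,195+(y-310)/2.3-.3) if x<399 else (340+(x-400)/2.8-.3,125+(y-310)/2.8-.3))
print("screws 2view")
S=[]
for a,b in(((50,71),(28,469)),((336,46),(155,332)),((349,211),(248,379)),((60,236),(128,527))):
    S.append(onz(tt(0,*a),.1)); print(meet(tt(0,*a),ss(*b)),S[-1])
S=np.array(S);print("centre",S.mean(0),"yaw",[np.arctan2(*(-(S[i]-S[j])[:2]*[1,-1])[::1]) for i,j in((0,1),(3,2))],S[1]-S[0],S[3]-S[0])
print("corners");C=np.array([onz(tt(0,*a),.1) for a in((35,58),(352,30),(372,228),(45,258))]);print(C.mean(0),np.linalg.norm(np.roll(C,1,0)-C,axis=1),C[1]-C[0],C[2]-C[3])
print("knob top c",meet(tt(0,168,137),ss(127,406)),onz(tt(0,168,137),.1335))
C=np.array([onz(tt(0,*a),.03) for a in((428,73),(438,186),(735,157))]);print("stand",C,np.linalg.norm(np.diff(C,axis=0),axis=1))
print("shutter edges",[onz(tt(0,*a),.103) for a in((78,112),(78,182),(195,175))])
print("wide top",meet(tt(0,527,110),ss(503,412)),"nar",meet(tt(0,690,95),ss(556,345)))
print("wide blade/stand far edge",onz(tt(0,402+70,123),.08))
print("beaker",onz(ray("top",(402,150)),.06),"vial",onz(ray("top",(277,261)),.05))
E
```

```text
screws 2view
(array([0.5823, 0.3281, 0.0955]), [np.float64(0.2846273622756455), np.float64(0.2846273622755955)]) [0.5819 0.3271 0.1   ]
(array([0.5978, 0.1725, 0.0964]), [np.float64(0.903655614128994), np.float64(0.903655614129023)]) [0.598  0.1727 0.1   ]
(array([0.5081, 0.1635, 0.0967]), [np.float64(0.4408042264524407), np.float64(0.4408042264523442)]) [0.5082 0.1635 0.1   ]
(array([0.4925, 0.3186, 0.096 ]), [np.float64(0.33864180848994496), np.float64(0.3386418084900157)]) [0.4926 0.3178 0.1   ]
centre [0.5451 0.2453 0.1   ] yaw [np.float64(0.10379625587386367), np.float64(0.10085245611011825)] [ 0.0161 -0.1544  0.    ] [-0.0893 -0.0094  0.    ]
corners
[0.5439 0.244  0.1   ] [0.1087 0.1723 0.1085 0.1753] [ 0.018  -0.1713  0.    ] [ 0.0185 -0.1743  0.    ]
knob top c (array([0.5444, 0.2573, 0.1289]), [np.float64(1.2052428850575643), np.float64(1.2052428850576915)]) [0.5428 0.2557 0.1335]
stand [[ 0.5331  0.0219  0.03  ]
 [ 0.4679  0.0157  0.03  ]
 [ 0.487  -0.1558  0.03  ]] [0.0655 0.1726]
shutter edges [array([0.5593, 0.3103, 0.103 ]), array([0.5215, 0.3087, 0.103 ]), array([0.5261, 0.2462, 0.103 ])]
wide top (array([ 0.5064, -0.025 ,  0.1145]), [np.float64(0.45914481531286533), np.float64(0.45914481531307616)]) nar (array([ 0.5158, -0.1119,  0.1132]), [np.float64(0.5744558867823826), np.float64(0.5744558867825188)])
wide blade/stand far edge [0.5011 0.0008 0.08  ]
beaker [ 0.6558 -0.0981  0.06  ] vial [0.4257 0.1544 0.05  ]
```

```bash
python3 - <<'E'
from h import *
s=read_state();print(R.from_rotvec(s["tool_rot"]).as_matrix())
E
```

```text
[[ 0.9521 -0.0007  0.3058]
 [-0.3058 -0.0013  0.9521]
 [-0.0003 -1.     -0.0014]]
```

```bash
python3 - <<'E'
from h import *
s=read_state();go([.5436,.2565,.24],.103,s)
E
```

```text
shift mm [ 439.1809    7.6319 -164.0897] turn deg [ 0.0818 66.2897  0.0314]
```

Call:
step_arm(steps=[[[43.9, 0.8, -16.4, 0, 0, 0, -1], [43.9, 0.8, -16.4, 0, 0, 0, -1], [43.9, 0.8, -16.4, 0, 0, 0, -1], [43.9, 0.8, -16.4, 0, 0, 0, -1], [43.9, 0.8, -16.4, 0, 0, 0, -1], [43.9, 0.8, -16.4, 0, 0, 0, -1], [43.9, 0.8, -16.4, 0, 0, 0, -1], [43.9, 0.8, -16.4, 0, 0, 0, -1], [43.9, 0.8, -16.4, 0, 0, 0, -1], [43.9, 0.8, -16.4, 0, 0, 0, -1]]], force=40)

```text
time: 1.4
tcp_pos: [0.5446, 0.2559, 0.2399]
tool_rot: [-1.557, 0.244, -0.244]
ft_force: [0.1, -0.1, 0.6]
opening: 0.0857
```

Call:
step_arm(steps=[[[0, 0, 0, 0, 8.3, 0, -1], [0, 0, 0, 0, 8.3, 0, -1], [0, 0, 0, 0, 8.3, 0, -1], [0, 0, 0, 0, 8.3, 0, -1], [0, 0, 0, 0, 8.3, 0, -1], [0, 0, 0, 0, 8.3, 0, -1], [0, 0, 0, 0, 8.3, 0, -1], [0, 0, 0, 0, 8.3, 0, -1], [0, 0, 0, 0, 0, 0, -1]]])

```text
time: 2.52
tcp_pos: [0.5435, 0.257, 0.2399]
tool_rot: [-1.257, 1.134, -1.133]
ft_force: [-0.2, 0.8, -0.1]
opening: 0.085
```

```bash
python3 - <<'E'
from h import *
s=read_state();print(s["time"],s["tcp_pos"],s["joint_positions"],np.linalg.norm(s["qvel"]));im=capture("wrist");cv2.imwrite("pics/w1.png",im[:,:,::-1])
go([.5436,.2565,.127],.103,s)
for p in([.5436,.2565,.1335],[.5445,.2447,.1]):print(px("wrist",p,s))
E
```

```text
2.525 [0.5435 0.257  0.2399] [0.2409 0.2319 1.5293 0.     1.3811 0.1383] 0.05175497269238022
shift mm [  0.4862 112.8969   0.1519] turn deg [ 0.0409 -0.0201  0.0052]
[315.7813 196.4962]
[315.4178 195.9932]
```

View pics/w1.png

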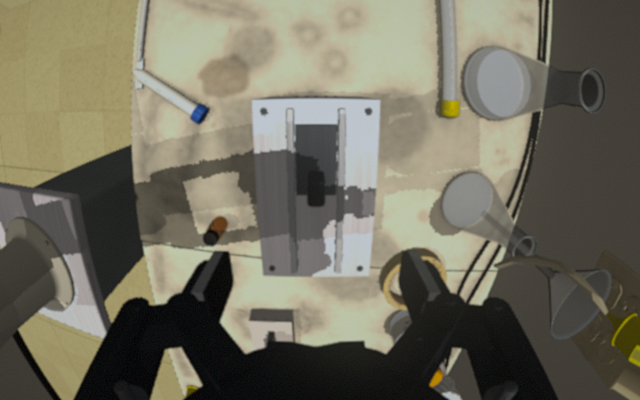

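The wrist view shows the reader with its screws at about (263,111), (369,111), (360,268) and (272,268). The knob's top is at about (316,196), as predicted, so I'll descend and grip it.

Call:
step_arm(steps=[[[0.5, 20, 0, 0, 0, 0, -1], [0, 20, 0, 0, 0, 0, -1], [0, 20, 0, 0, 0, 0, -1], [0, 20, 0, 0, 0, 0, -1], [0, 17, 0, 0, 0, 0, -1], [0, 15, 0, 0, 0, 0, -1], [0, 0, 0, 0, 0, 0, -1]]])

```text
time: 3.45
tcp_pos: [0.5428, 0.2563, 0.1267]
tool_rot: [-1.258, 1.136, -1.133]
ft_force: [0.4, -0.4, 0.9]
opening: 0.0854
```

Call:
step_arm(steps=[[[0, 0, 0, 0, 0, 0, 1], [0, 0, 0, 0, 0, 0, 1], [0, 0, 0, 0, 0, 0, 1], [0, 0, 0, 0, 0, 0, 1], [0, 0, 0, 0, 0, 0, 1], [0, 0, 0, 0, 0, 0, 1], [0, 0, 0, 0, 0, 0, 1]]])

```text
time: 4.32
tcp_pos: [0.5437, 0.2565, 0.1288]
tool_rot: [-1.256, 1.134, -1.134]
ft_force: [-3.7, -2.0, 5.6]
opening: 0.0133
```

```bash
python3 - <<'E'
from h import *
i=cv2.imread("pics/w1.png");g=cv2.cvtColor(i,6)
s=dict(tcp_pos=np.array([.5435,.2570,.2399]),tool_rot=np.array([-1.257,1.134,-1.133]))
S=[]
for x,y in((263,111),(369,111),(360,268),(272,268)):
    w=g[y-5:y+6,x-5:x+6].astype(float);w=np.clip(np.median(w)-15-w,0,None);yy,xx=np.mgrid[y-5:y+6,x-5:x+6]
    p=((w*xx).sum()/w.sum(),(w*yy).sum()/w.sum());S.append(onz(ray("wrist",p,s),.1));print(p,S[-1])
S=np.array(S);print(S.mean(0),[np.arctan2(-d[0],d[1]) for d in(S[0]-S[3],S[1]-S[2])],np.linalg.norm(S-np.roll(S,1,0),axis=1))
E
```

```text
(np.float64(263.32107438016527), np.float64(111.04256198347107)) [0.4924 0.3168 0.1   ]
(np.float64(368.0271097507652), np.float64(110.9777000437254)) [0.5813 0.326  0.1   ]
(np.float64(359.3514727908138), np.float64(268.0654018971543)) [0.597  0.1713 0.1   ]
(np.float64(271.61625282167046), np.float64(267.8487584650113)) [0.508  0.1624 0.1   ]
[0.5447 0.2441 0.1   ] [np.float64(0.1009884291532429), np.float64(0.10127566154692062)] [0.1552 0.0894 0.1555 0.0894]
```

Call:
step_arm(steps=[[[6, 0, 0, 0, 0, 0, 1], [8, 0, 0, 0, 0, 0, 1], [8, 0, 0, 0, 0, 0, 1], [8, 0, 0, 0, 0, 0, 1], [8, 0, 0, 0, 0, 0, 1], [6, 0, 0, 0, 0, 0, 1], [2, 0, 0, 0, 0, 0, 1], [0, 0, 0, 0, 0, 0, 1]]])

```text
time: 5.32
tcp_pos: [0.5484, 0.2106, 0.1288]
tool_rot: [-1.255, 1.134, -1.134]
ft_force: [-3.7, -0.2, 5.5]
opening: 0.0131
```

Call:
step_arm(steps=[[[3, 0, 0, 0, 0, 0, 1], [2, 0, 0, 0, 0, 0, 1], [0, 0, 0, 0, 0, 0, 1]]])

```text
time: 5.7
tcp_pos: [0.5489, 0.2058, 0.1288]
tool_rot: [-1.255, 1.135, -1.134]
ft_force: [-4.0, 0.3, 6.2]
opening: 0.0132
```

Call:
step_arm(steps=[[[2, 0, 0, 0, 0, 0, 1], [2, 0, 0, 0, 0, 0, 1], [2, 0, 0, 0, 0, 0, 1], [0, 0, 0, 0, 0, 0, 1]]])

```text
time: 6.2
tcp_pos: [0.5495, 0.1999, 0.1288]
tool_rot: [-1.255, 1.135, -1.134]
ft_force: [-3.6, 0.3, 5.7]
opening: 0.0133
```

Call:
step_arm(steps=[[[2, 0, 0, 0, 0, 0, 1], [2, 0, 0, 0, 0, 0, 1], [0, 0, 0, 0, 0, 0, 1]]])

```text
time: 6.58
tcp_pos: [0.5498, 0.1965, 0.1287]
tool_rot: [-1.254, 1.135, -1.133]
ft_force: [-3.8, 2.9, 5.6]
opening: 0.0132
```

Call:
step_arm(steps=[[[1.5, 0, 0, 0, 0, 0, 1], [0, 0, 0, 0, 0, 0, 1]]])

```text
time: 6.82
tcp_pos: [0.5498, 0.1964, 0.1287]
tool_rot: [-1.252, 1.136, -1.132]
ft_force: [-3.3, 7.9, 4.3]
opening: 0.0133
```

```bash
python3 - <<'E'
from h import *
s=read_state();print(s["time"],s["tcp_pos"],s["ft_force"])
E
```

```text
6.825 [0.5498 0.1964 0.1287] [-3.3087  7.9051  4.3484]
```

Call:
step_arm(steps=[[[-1.5, 0, 0, 0, 0, 0, 1], [0, 0, 0, 0, 0, 0, -1], [0, 0, 0, 0, 0, 0, -1], [0, 0, 0, 0, 0, 0, -1], [0, 0, 0, 0, 0, 0, -1], [0, 0, 0, 0, 0, 0, -1], [0, 0, 0, 0, 0, 0, -1]]])

```text
time: 7.7
tcp_pos: [0.5499, 0.1958, 0.1283]
tool_rot: [-1.255, 1.134, -1.134]
ft_force: [0.5, -0.3, -0.6]
opening: 0.0853
```

Call:
step_arm(steps=[[[0, -20, 0, 0, 0, 0, -1], [0, -30, 0, 0, 0, 0, -1], [0, -30, 0, 0, 0, 0, -1], [0, -30, 0, 0, 0, 0, -1], [0, 0, 0, 0, 0, 0, -1], [0, 0, 0, 0, 0, 0, -1]]])

```text
time: 8.45
tcp_pos: [0.5497, 0.1958, 0.2382]
tool_rot: [-1.255, 1.135, -1.134]
ft_force: [-0.3, -0.3, -1.4]
opening: 0.0854
```

```bash
python3 - <<'E'
from h import *
s=read_state();print(s["time"],s["tcp_pos"],s["tool_rot"]);im=capture("wrist");cv2.imwrite("pics/w2.png",im[:,:,::-1])
import pickle;pickle.dump(s,open("w2.p","wb"))
go([.507,-.025,.24],.105,s)
c=im[20:290,200:420];cv2.imwrite("pics/w2c.png",cv2.convertScaleAbs(cv2.resize(c[:,:,::-1],None,fx=2.2,fy=2.2,interpolation=2),alpha=1.3))
E
```

```text
8.45 [0.5497 0.1958 0.2382] [-1.2555  1.1346 -1.1343]
shift mm [215.3812  -1.7908 -64.7197] turn deg [ 0.0136 -0.2233  0.0006]
```

View pics/w2c.png

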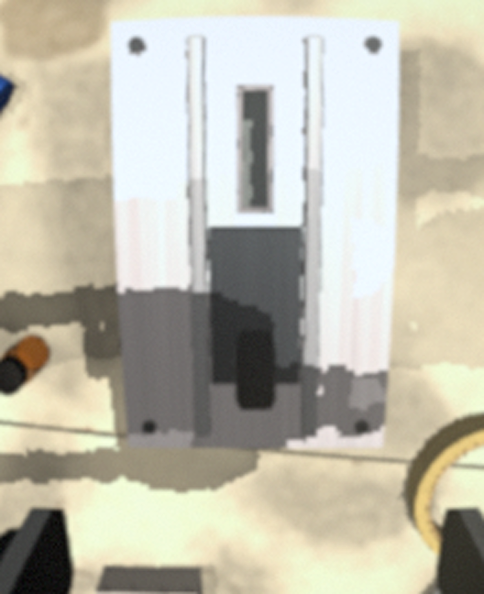

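The slot at full-picture px ≈ (316,88) is fully uncovered, with the shutter and knob well below it. I'll locate the slot numerically and move on to the stand.

Call:
step_arm(steps=[[[20, 0, -6, 0, 0, 0, -1], [28, -0.3, -8.4, 0, 0, 0, -1], [28, -0.3, -8.4, 0, 0, 0, -1], [28, -0.3, -8.4, 0, 0, 0, -1], [28, -0.3, -8.4, 0, 0, 0, -1], [28, -0.3, -8.4, 0, 0, 0, -1], [28, -0.3, -8.4, 0, 0, 0, -1], [27.4, 0, -8.3, 0, 0, 0, -1], [0, 0, 0, 0, 0, 0, -1], [0, 0, 0, 0, 0, 0, -1]]])

```text
time: 9.75
tcp_pos: [0.5068, -0.025, 0.2396]
tool_rot: [-1.255, 1.136, -1.134]
ft_force: [0.5, -0.4, 0.2]
opening: 0.0854
```

```bash
python3 - <<'E'
from h import *
import pickle
s=pickle.load(open("w2.p","rb"));i=cv2.imread("pics/w2.png");g=cv2.cvtColor(i,6)
m=np.zeros_like(g);x0,y0,x1,y1=303,54,330,122
m[y0:y1,x0:x1]=(g[y0:y1,x0:x1]<140)
n,l,st,ce=cv2.connectedComponentsWithStats(m);k=1+np.argmax(st[1:,4]);print(st[k],ce[k])
c=cv2.findContours((l==k).astype(np.uint8),0,1)[0][0]
b=cv2.boxPoints(cv2.minAreaRect(c));print(b)
P=np.array([onz(ray("wrist",p,s),.1) for p in b]);C=P.mean(0);print("slot",C,np.linalg.norm(P-np.roll(P,1,0),axis=1))
S=[]
for x,y in((262,40),(369,40),(364,213),(267.5,213.5)):
    x,y=int(x),int(y);w=g[y-5:y+6,x-5:x+6].astype(float);w=np.clip(np.median(w)-15-w,0,None);yy,xx=np.mgrid[y-5:y+6,x-5:x+6]
    S.append(onz(ray("wrist",((w*xx).sum()/w.sum(),(w*yy).sum()/w.sum()),s),.1))
S=np.array(S);c0=S.mean(0);print(S,c0,[np.arctan2(-d[0],d[1]) for d in(S[0]-S[3],S[1]-S[2])])
a=.101;print("slot in reader",R.from_euler("z",-a).apply(C-c0))
s=read_state();print(s["time"],s["tcp_pos"]);im=capture("wrist");cv2.imwrite("pics/w3.png",im[:,:,::-1]);pickle.dump(s,open("w3.p","wb"))
cv2.imwrite("pics/w3c.png",cv2.convertScaleAbs(cv2.resize(im[60:290,180:460,::-1],None,fx=2.5,fy=2.5,interpolation=2),alpha=1.3))
E
```

```text
[308  59  16  58 782] [315.6228  87.5409]
[[308.  59.]
 [323.  59.]
 [323. 116.]
 [308. 116.]]
slot [0.5411 0.2796 0.1   ] [0.0485 0.0124 0.0485 0.0126]
[[0.4924 0.3166 0.1   ]
 [0.5813 0.3259 0.1   ]
 [0.5973 0.1714 0.1   ]
 [0.5079 0.1623 0.1   ]] [0.5447 0.244  0.1   ] [np.float64(0.10033182061114453), np.float64(0.10303191904270605)]
slot in reader [-0.      0.0358  0.    ]
9.75 [ 0.5068 -0.025   0.2396]
```

View pics/w3c.png

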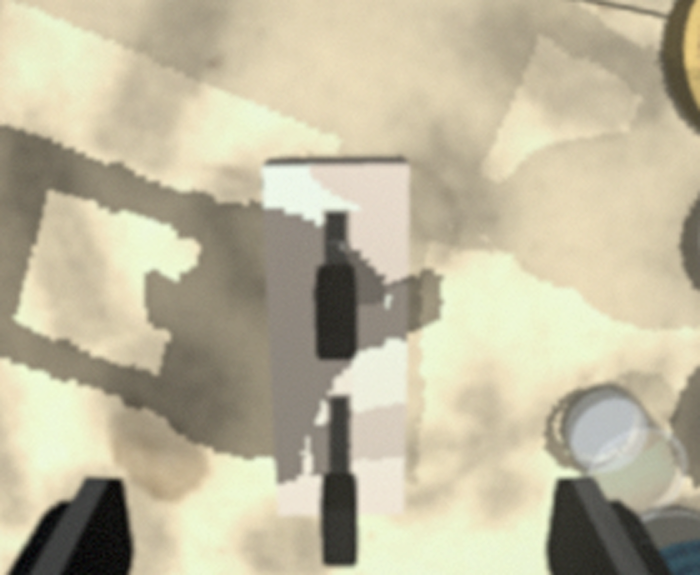

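```bash
python3 - <<'E'
from h import *
import pickle
s=pickle.load(open("w3.p","rb"));i=cv2.imread("pics/w3.png");g=cv2.cvtColor(i,6)
inv=lambda x,y:(180+x/2.5-.3,60+y/2.5-.3)
C=[onz(ray("wrist",inv(*p),s),.03) for p in((264,165),(409,163),(402,515),(280,515))]
C=np.array(C);print("stand top edge +y",C, "yaw",np.arctan2(-(C[0]-C[3])[0],(C[0]-C[3])[1]),np.arctan2(-(C[1]-C[2])[0],(C[1]-C[2])[1]),np.arctan2(*(C[1]-C[0])[1::-1]),np.linalg.norm(np.diff(C,axis=0),axis=1))
# grips by dark mask
m=(g<45).astype(np.uint8);n,l,st,ce=cv2.connectedComponentsWithStats(m)
for k in range(1,n):
    if 60<st[k,4]<2000 and 280<ce[k,0]<340:
        b=cv2.boxPoints(cv2.minAreaRect(cv2.findContours((l==k).astype(np.uint8),0,1)[0][0]));print(st[k],ce[k]);
c=lambda p:((np.array(px("wrist",p,s))-[180,60])*2.5)
for nm,G in(("near",[.5064,-.025]),("far",[.5158,-.1119])):
    a=.1;ex=np.array([np.cos(a),np.sin(a),0]);ey=np.array([-np.sin(a),np.cos(a),0]);o=np.array([*G,0])
    print(nm,"grip top ±y",c(o+ey*.014+[0,0,.116]),c(o-ey*.014+[0,0,.116]))
    for h in(.022,.013): print("  half",h,"shoulder",c(o+ey*h+[0,0,.086]),"at stand",c(o+ey*h+[0,0,.03]))
T=lambda x,y:ray("top",(224-.4+x/3.6-.0,190+y/3.6-.4))
E
```

```text
stand top edge +y [[ 0.4697  0.0147  0.03  ]
 [ 0.532   0.0218  0.03  ]
 [ 0.5515 -0.1535  0.03  ]
 [ 0.4896 -0.1598  0.03  ]] yaw 0.11325173243946786 0.1105960559403627 0.11358374003812464 [0.0627 0.1764 0.0622]
[307 165  15  38 537] [313.9534 184.1527]
[310 249  12  36 389] [315.1054 266.7147]
near grip top ±y [338.1979 282.7448] [338.2091 361.0981]
  half 0.022 shoulder [338.2953 239.5718] at stand [338.4367 211.6792]
  half 0.013 shoulder [338.2972 263.277 ] at stand [338.4373 231.7453]
far grip top ±y [340.038  507.5212] [339.9706 566.6494]
  half 0.022 shoulder [339.9868 451.4294] at stand [339.8789 395.2099]
  half 0.013 shoulder [339.969  470.6052] at stand [339.8662 412.413 ]
```

```bash
python3 - <<'E'
from h import *
s=cv2.imread("pics/scene0.png");c=cv2.convertScaleAbs(cv2.resize(s[125:205,355:410],None,fx=7,fy=7,interpolation=2),alpha=1.5)
st=read_state();a=.112;ey=np.array([-np.sin(a),np.cos(a),0])
for yc in(.044,-.044):
    for h,col in((.022,(0,0,255)),(.013,(0,255,0))):
        for sg in(1,-1):
            for z in(.032,.085):
                p=np.array([.5107,-.0692,z])+ey*(yc+sg*h);q=(px("scene",p,st)-[355,125]+.5)*7;cv2.circle(c,tuple(int(v) for v in q),4,col,-1)
w=cv2.imread("pics/w3.png")[140:290,290:345];w=cv2.convertScaleAbs(cv2.resize(w,None,fx=3.7,fy=3.7,interpolation=2),alpha=1.8)
h=min(len(c),len(w),560);cv2.imwrite("pics/id.png",np.hstack([c[:h],w[:h]]))
E
```

```text
(no output)
```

View pics/id.png

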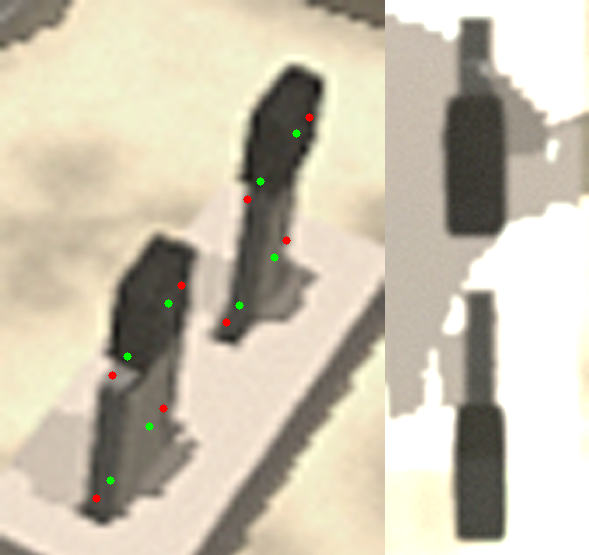

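The overlay settles it: the near carrier has the visible shoulder and its blade reaches the red 44 mm marks, so it is the wide one. Next is the descent onto its grip.

```bash
python3 - <<'E'
from h import *
s=read_state();go([.506,-.0252,.104],.112,s)
E
```

```text
shift mm [  0.5849 135.6896  -0.8906] turn deg [ 0.0395 -0.6119 -0.0334]
```

Call:
step_arm(steps=[[[0.6, 20, -0.9, 0, -0.6, 0, -1], [0, 25, 0, 0, 0, 0, -1], [0, 25, 0, 0, 0, 0, -1], [0, 25, 0, 0, 0, 0, -1], [0, 22, 0, 0, 0, 0, -1], [0, 18.5, 0, 0, 0, 0, -1], [0, 0, 0, 0, 0, 0, -1], [0, 0, 0, 0, 0, 0, -1]]])

```text
time: 10.8
tcp_pos: [0.5069, -0.0254, 0.1053]
tool_rot: [-1.26, 1.125, -1.127]
ft_force: [-0.0, 0.1, 1.4]
opening: 0.0855
```

Call:
step_arm(steps=[[[0, 0, 0, 0, 0, 0, 1], [0, 0, 0, 0, 0, 0, 1], [0, 0, 0, 0, 0, 0, 1], [0, 0, 0, 0, 0, 0, 1], [0, 0, 0, 0, 0, 0, 1], [0, 0, 0, 0, 0, 0, 1], [0, 0, 0, 0, 0, 0, 1], [0, 0, 0, 0, 0, 0, 1]]], force=45)

```text
time: 11.8
tcp_pos: [0.5064, -0.0257, 0.1048]
tool_rot: [-1.26, 1.127, -1.127]
ft_force: [-2.4, -0.3, 4.5]
opening: 0.0136
```

```bash
python3 - <<'E'
from h import *
s=read_state();print(s);print(R.from_rotvec(s["tool_rot"]).as_matrix())
E
```

```text
{'time': 11.8, 'joint_positions': array([-0.2894,  0.1486,  1.9119, -0.0002,  1.0812, -0.401 ]), 'qvel': array([-0.0001,  0.0001, -0.0015, -0.0012,  0.0002, -0.0021]), 'joint_torque': array([  0.1839, -32.936 , -28.0984,   0.3149,  -0.9138,  -0.0077]), 'tcp_pos': array([ 0.5064, -0.0257,  0.1048]), 'tool_rot': array([-1.2602,  1.1266, -1.1266]), 'ft_force': array([-2.4493, -0.3376,  4.4776]), 'ft_torque': array([-0.0788,  0.6487, -0.0243]), 'opening': 0.01364815147112023}
[[ 0.1114 -0.0002  0.9938]
 [-0.9938 -0.0001  0.1114]
 [ 0.0001 -1.     -0.0002]]
```

Call:
step_arm(steps=[[[0, -8, 0, 0, 0, 0, 1], [0, -12, 0, 0, 0, 0, 1], [0, -15, 0, 0, 0, 0, 1], [0, -20, 0, 0, 0, 0, 1], [0, -25, 0, 0, 0, 0, 1], [0, -25, 0, 0, 0, 0, 1], [0, -25, 0, 0, 0, 0, 1], [0, -20, 0, 0, 0, 0, 1], [0, -12, 0, 0, 0, 0, 1], [0, 0, 0, 0, 0, 0, 1]]])

```text
time: 13.05
tcp_pos: [0.5069, -0.0258, 0.2678]
tool_rot: [-1.259, 1.125, -1.128]
ft_force: [0.6, -0.6, -0.8]
opening: 0.0132
```

```bash
python3 - <<'E'
from h import *
import pickle
s=read_state();print(s["time"],s["tcp_pos"],s["opening"],s["ft_force"]);im=capture("wrist");cv2.imwrite("pics/w4.png",im[:,:,::-1]);pickle.dump(s,open("w4.p","wb"))
cv2.imwrite("pics/w4c.png",cv2.convertScaleAbs(cv2.resize(im[100:370,200:430,::-1],None,fx=2.2,fy=2.2,interpolation=2),alpha=1.4))
M=R.from_rotvec(s["tool_rot"]).as_matrix();g=s["tcp_pos"]+M@[0,.0038,0]
for h in(.022,-.022):
  for z in(.0,.08): print(h,z,px("wrist",s["tcp_pos"]+M@[-h,.0988-z,0],s))
go([.5411,.2796,.265],.1015,s)
E
```

```text
13.05 [ 0.5069 -0.0258  0.2678] 0.013204788978081404 [ 0.6089 -0.5848 -0.766 ]
0.022 0.0 [315.6024 171.7551]
0.022 0.08 [315.7107 214.595 ]
-0.022 0.0 [315.618  225.1276]
-0.022 0.08 [315.7159 285.2943]
shift mm [-299.7031    2.6756   67.9812] turn deg [-0.1237  0.5795  0.0515]
```

View pics/w4c.png

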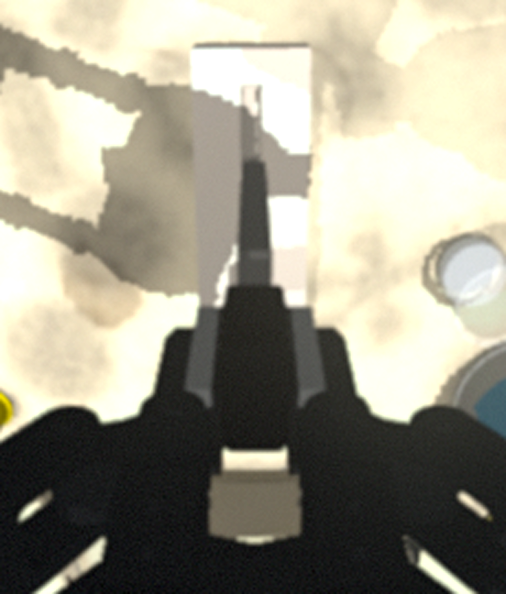

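The blade hangs straight: its foot edge is at full-picture (315.5,172.7) against (315.6,171.8) predicted. I'll carry it over the slot.

Call:
step_arm(steps=[[[-15, 0, 3.4, 0, 0, 0, 1], [-30, 0.3, 6.8, 0, 0, 0, 1], [-35, 0.3, 8, 0, 0, 0, 1], [-38, 0.3, 8.6, 0, 0, 0, 1], [-38, 0.4, 8.6, 0, 0, 0, 1], [-38, 0.4, 8.6, 0, 0, 0, 1], [-38, 0.4, 8.6, 0, 0, 0, 1], [-33, 0.3, 7.5, 0, 0, 0, 1], [-22, 0.3, 5, 0, 0, 0, 1], [-12.7, 0, 2.9, -0.1, 0.6, 0, 1]]])

```text
time: 14.35
tcp_pos: [0.5401, 0.281, 0.2631]
tool_rot: [-1.258, 1.136, -1.133]
ft_force: [0.9, -1.1, 0.4]
opening: 0.0137
```

Call:
step_arm(steps=[[[0, 14, 0, 0, 0, 0, 1], [0, 14, 0, 0, 0, 0, 1], [0, 14, 0, 0, 0, 0, 1], [0, 8, 0, 0, 0, 0, 1], [0, 0, 0, 0, 0, 0, 1], [0, 0, 0, 0, 0, 0, 1]]])

```text
time: 15.1
tcp_pos: [0.5409, 0.2797, 0.2145]
tool_rot: [-1.256, 1.135, -1.134]
ft_force: [-0.2, 0.5, -0.3]
opening: 0.0136
```

```bash
python3 - <<'E'
from h import *
import pickle
s=read_state();print(s["time"],s["tcp_pos"],s["opening"],s["ft_force"]);im=capture("wrist");t=capture("scene");cv2.imwrite("pics/w5.png",im[:,:,::-1]);cv2.imwrite("pics/s5.png",t[:,:,::-1]);pickle.dump(s,open("w5.p","wb"))
a=cv2.convertScaleAbs(cv2.resize(im[120:260,260:370,::-1],None,fx=4,fy=4,interpolation=2),alpha=1.4)
b=cv2.convertScaleAbs(cv2.resize(t[160:300,220:310,::-1],None,fx=4,fy=4,interpolation=2),alpha=1.4)
cv2.imwrite("pics/c5.png",np.hstack([a,b]))
go([.5411,.2796,.215],.1015,s)
M=R.from_rotvec(s["tool_rot"]).as_matrix()
print("foot +y exp",(px("wrist",s["tcp_pos"]+M@[-.022,.0988,0],s)-[260,120])*4)
e=.1015;ex=np.array([np.cos(e),np.sin(e),0]);ey=np.array([-np.sin(e),np.cos(e),0])
for q in((.005,.023),(-.005,.023),(-.005,-.023),(.005,-.023)):print("slot",(px("wrist",np.array([.5411,.2796,.1])+ex*q[0]+ey*q[1],s)-[260,120])*4)
E
```

```text
15.1 [0.5409 0.2797 0.2145] 0.013579427137392287 [-0.2184  0.5141 -0.2891]
shift mm [ 0.1287 -0.4999  0.1806] turn deg [ 0.0394 -0.0313 -0.0094]
foot +y exp [222.3643 207.0129]
slot [248.6986 181.6578]
slot [198.4066 181.697 ]
slot [199.9871 393.4646]
slot [247.3507 393.4262]
```

View pics/c5.png

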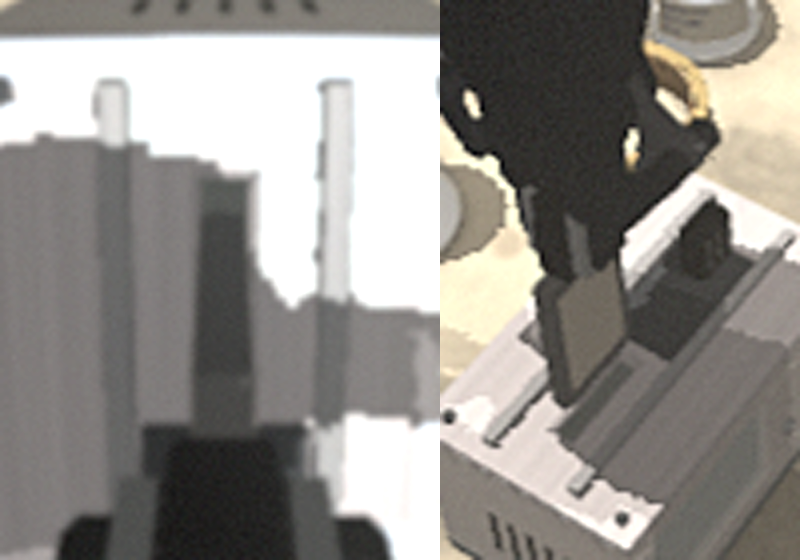

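In the wrist view the foot edge at crop (221,211) is centred over the slot, which spans about 197–257 across. It sits about 0.7 mm toward −y. I'll correct by 0.5 mm and lower it while watching the force.

Call:
step_arm(steps=[[[-0.4, 4, 0.2, 0, 0, 0, 1], [0, 4, 0, 0, 0, 0, 1], [0, 4, 0, 0, 0, 0, 1], [0, 3, 0, 0, 0, 0, 1], [0, 2, 0, 0, 0, 0, 1], [0, 0, 0, 0, 0, 0, 1]]])

```text
time: 15.95
tcp_pos: [0.5406, 0.2801, 0.1967]
tool_rot: [-1.257, 1.136, -1.134]
ft_force: [0.5, -0.6, -1.4]
opening: 0.0128
```

Call:
step_arm(steps=[[[0, 2, 0, 0, 0, 0, 1], [0, 2, 0, 0, 0, 0, 1], [0, 0, 0, 0, 0, 0, 1]]])

```text
time: 16.32
tcp_pos: [0.5406, 0.2801, 0.1927]
tool_rot: [-1.257, 1.136, -1.134]
ft_force: [1.4, -0.2, -0.3]
opening: 0.0133
```

Call:
step_arm(steps=[[[0, 3, 0, 0, 0, 0, 1], [0, 3, 0, 0, 0, 0, 1], [0, 3, 0, 0, 0, 0, 1], [0, 0, 0, 0, 0, 0, 1]]])

```text
time: 16.82
tcp_pos: [0.5406, 0.2801, 0.1836]
tool_rot: [-1.257, 1.136, -1.134]
ft_force: [0.8, 0.4, -1.2]
opening: 0.0134
```

Call:
step_arm(steps=[[[0, 4, 0, 0, 0, 0, 1], [0, 4, 0, 0, 0, 0, 1], [0, 4, 0, 0, 0, 0, 1], [0, 0, 0, 0, 0, 0, 1]]])

```text
time: 17.32
tcp_pos: [0.5405, 0.2801, 0.1714]
tool_rot: [-1.257, 1.136, -1.134]
ft_force: [0.1, 0.2, -1.1]
opening: 0.0133
```

Call:
step_arm(steps=[[[0, 4, 0, 0, 0, 0, 1], [0, 4, 0, 0, 0, 0, 1], [0, 4, 0, 0, 0, 0, 1], [0, 1, 0, 0, 0, 0, 1], [0, 0, 0, 0, 0, 0, 1], [0, 0, 0, 0, 0, 0, 1]]])

```text
time: 18.08
tcp_pos: [0.5405, 0.2801, 0.159]
tool_rot: [-1.257, 1.136, -1.134]
ft_force: [-1.1, 0.5, -0.7]
opening: 0.0131
```

```bash
python3 - <<'E'
from h import *
im=capture("wrist");t=capture("scene");p=capture("top")
for _ in range(3): s=read_state();print(s["time"],s["tcp_pos"],s["opening"],s["ft_force"],s["ft_torque"],np.abs(s["qvel"]).max());capture("top")
a=cv2.convertScaleAbs(cv2.resize(im[100:260,250:380,::-1],None,fx=3,fy=3,interpolation=2),alpha=1.4)
b=cv2.convertScaleAbs(cv2.resize(t[130:290,200:330,::-1],None,fx=3,fy=3,interpolation=2),alpha=1.4)
cv2.imwrite("pics/c6.png",np.hstack([a,b]))
p0=cv2.imread("pics/top0.png")[:,:,::-1]
for n,(x0,x1,y0,y1) in dict(beaker=(388,418,135,172),vial=(266,290,250,272),narrow=(395,440,200,232)).items():
    print(n,np.abs(p[y0:y1,x0:x1].astype(int)-p0[y0:y1,x0:x1]).mean())
E
```

```text
18.225 [0.5406 0.2802 0.159 ] 0.013366719407582463 [ 0.112   0.4098 -0.7732] [ 0.0305 -0.0184 -0.0322] 0.0024527465427361442
18.275 [0.5406 0.2801 0.1589] 0.013076828252315778 [ 0.0761 -0.8229 -0.7109] [ 0.029  -0.0406  0.0192] 0.0020538087734129178
18.325 [0.5406 0.2801 0.1589] 0.01319199460698368 [ 1.2819 -0.055  -0.6707] [ 0.0451  0.0646 -0.029 ] 0.001550304835437489
beaker 13.257057057057057
vial 23.338383838383837
narrow 13.53125
```

View pics/c6.png

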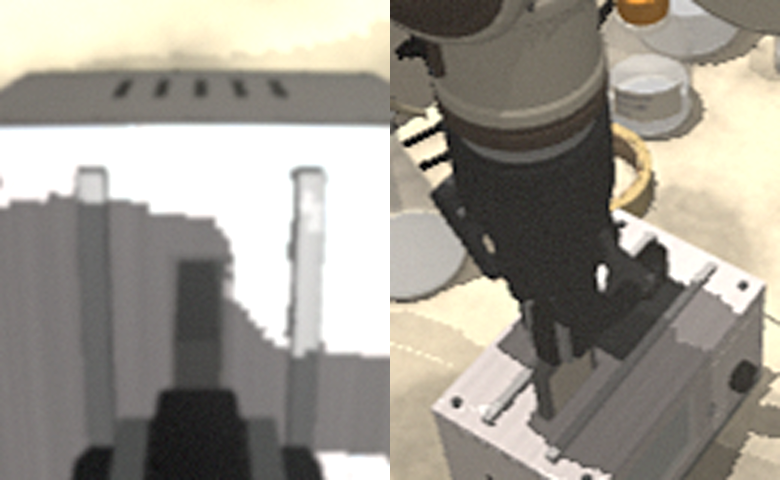

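The blade is in the slot, the forces stay within noise, the arm is still and the shutter is open. I'm handing in.

```bash
python3 -c "
from station import *
print(job_done())"
```

```text
the job is handed in; nothing more can be done
None
```

I slid the shutter open to its stop, lifted the wide carrier out of the stand and lowered its blade about 40 mm into the reader's slot. I handed the job in at about 18.4 s with the carrier still gripped. No verdict was reported.

- **Shutter:** the contact force rose to about 8 N at the stop. The wrist view then showed the slot wholly uncovered, and the later pictures show the shutter still open.
- **Carrier:** the grip opening is 13 mm, the arm is still and the tool vertical. The blade looked upright in the last clear view, before it went in.
- **Position:** the TCP is within about 1 mm of the measured slot centre. The foot is about 60 mm above the bench, worked out from the TCP height. I added a 0.4–0.5 mm correction because the foot sat about 0.7 mm toward −y.
- **Force on the reader:** readings on the way in and at the end stayed within about 1.5 N, which is sensor noise.
- **Left unconfirmed:** a top-view comparison of the beaker, vial and narrow carrier patches showed brightness changes (mean differences 13–23). I put these down to the arm and its shadow, but did not measure the three again. The planned path stayed clear of all of them.

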